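# Preload a lens tube in its spring mount while a colleague locks it

## Robot

A 7-joint arm with a two-finger parallel gripper is mounted at the origin on a cart in front of the work surface, level with it; the furniture and walls round the work are solid. World frame = base frame: x ahead of the robot, y to its left, z up, the work surface at z = 0. Lengths are in m, angles in rad, forces in N, time in s.
With the tool pointing down it reaches from about 0.425 to 0.825 m from the base axis. Payload 3.6 kg.
Tool frame: the origin (TCP) lies midway between the tips of the shut fingers; the grasp point (between the pads) lies 19 mm behind it; z points along the fingers, y is the line along which they close (so a half turn about z gives the same grasp; the last joint's range is limited). The gripper opens to 93 mm and grips with 3 to 60 N. Pads are 15 mm wide; open, the fingers measure 128 mm over their backs; the gripper's body (75 mm by 188 mm) begins 65 mm behind the grasp point.
Start: joints at [-1.288, 0.615, -0.013, 1.423, 0.008, 1.103, -0.04], TCP at [0.198, 0.619, 0.219] pointing down, gripper open.
Joint ranges: [-3.12, 3.12], [-0.3, 2.06], [-1.34, 1.32], [0.26, 2.42], [-1.36, 4.5], [0.01, 1.98], [-2.84, 2.84]. Speed limits (rad/s): [2.79, 2.79, 3.14, 3.14, 3.14, 3.14, 3.14].

## Interface

Orientations are given as a rotation vector (axis times angle).
In Python, from station import state, capture, camera_info, r, look_for, silhouettes, tip_of gives the robot as it stands.
- The arm moves only by the tool arm_command, never from a script. Its argument "rows" is text: rows parted by semicolons, each of 7 numbers parted by spaces: the shift along the world's x, y, z as a fraction of full scale, then the turn, a rotation vector about the world's x, y, z as a fraction of full scale, then the opening, from 0 (shut) to 1 (fully open). A call has 1 to 8 rows; each row is the pose to reach, as a shift and turn from the pose commanded when the call began, turning the shorter way round; what a row does not reach only later rows make up. Full scale, the value 1, is 1000 mm for a shift and 180 degrees for a turn. A row lasts 1/12 s, in which the tool goes at most 41.7 mm and 7.16 degrees, less where a joint would pass 70% of its speed; a pose out of reach is approached as far as the arm can. A call with a number of a shift or a turn outside -1 to 1 is refused whole. A call with a gripper value outside its range is refused whole. The fingers move at their own pace and stop on an object; "newtons" is the grip in N (left out, the last holds). Time passes only in rows, so rows that repeat a pose let the fingers close. It gives the time, the measured TCP pose, the force, the opening and the grip force at its end, in the units of the state.
- state(): the state, without advancing time (a new reading comes with each control period).
- capture(name): name is "scene" or "top" or "wrist"; returns the picture (400x640x3 uint8, red, green, blue); there is no depth.
- camera_info(name): a dict with "fx", "fy", "cx", "cy" (pixels), "dist" ([k1, k2, p1, p2, k3] as OpenCV has them; the pictures are not rectified), "R" (3x3) and "t" (3): a world point X has camera coordinates R X + t; the wrist camera has in their place "tool_from_camera" (4x4, takes a point from camera to tool coordinates, whose origin is the TCP and whose axes are the flange's). Camera axes: x right, y down, z forward; pixel columns grow to the right and rows downward; lengths in m; the calibration is good to about 2 mm. A picture is of the moment at which its call begins: read the wrist's pose just before it. camera_info takes no time and is no camera call.
- r.close_job(): hands the job in; it is judged then, once.
Trained networks look in the newest picture that a camera, given by its name, has taken for a name from the list of things; names that differ only in an ending like _2 or _b are one class to them, and where a whole thing is asked for, a point or a joint stands for the part that bears it (a point fixed in the world has none). Each returns a list of dicts, best first, with "conf" (0 to 1); they miss things now and then, are a little off and sometimes report something else, mostly with a low value. They report only what shows in the picture. A call takes as long as a camera call. They do not tell look-alikes from the thing itself.
- look_for(name, camera): "extent" ([centre column, centre row, width, height] in pixels, round what is visible of it).
- silhouettes(name, camera): "region" (400x640 bool, what is visible of it) and "extent" ([centre column, centre row, width, height] in pixels, round what is visible of it).
- tip_of(name, camera): "location" ([column, row] in pixels: a listed point, or the origin of a listed thing).
The state is a dict: "time_s": time; "q": joint angles; "joint_velocities": joint speeds; "tau": joint torques, N m; "eef_pos": TCP position; "ee_rot": TCP orientation; "ft_force": force on the tool from outside, world axes, zero at the start; "wrist_torque": the same for the moment, N m; "grip_width": opening from 0.0 (shut) to 1.0 (fully open); "gripper_force": force on a finger pad.
Only numpy, scipy, OpenCV 4.12 (cv2) and the standard library are available. Lean on these libraries where they do the work, as an engineer would, in place of code of your own. Each camera call takes 0.05 s, during which the arm holds its last target. There are 200 camera calls.

## Task

Pick up the loose black lens tube, slide it upright into the round bore of the silver spring-loaded mount, and push it down against the brass spring seat with a steady force of about 10 newtons, as a third hand for a colleague who will then tighten the lock screw. Finish while you are still holding the tube pressed down: do not let go. Never push the spring down to its stop, and do not disturb the objective, its canister or the hex key.

Things in the scene. Friction and masses are not known exactly. Their poses are not given: they have to be found in the camera images.
- lens_tube: the loose part: black knurled lens tube, a plain cylinder 30.4 mm across and 37 mm tall, 60 g, standing on end on the table; origin at the centre of its lower end, z axis along the tube (up). Grip it high: when it is pressed home to the right force only its upper 21 mm stand above the mount's rim
- tube_mount: silver spring-loaded tube mount, fixed: round foot 58 mm across under two black clamp forks (104 mm over both along its y, 20 mm high), coil spring between three pillars, and on top a collar 44 mm across from 34 to 60 mm above the table. A lug with a brass lock screw, 38 to 56 mm up, stands out 33 mm from the bore axis on its -x side. Origin on the bore axis at table height, z up
- mount_mouth (a point): centre of the mount's vertical bore at the top rim of the collar, 60 mm above the table; bore 32.4 mm across (1 mm clearance all round the tube), 2 mm lead-in chamfer
- spring_seat: brass ring 31 mm across inside the bore, on which the lens tube comes to rest; origin at the centre of its upper face, z up. Unloaded it lies 10 mm below the rim (50 mm above the table); it slides straight down against the coil spring: 2 N to start it, then 1.33 N for each mm (10 N at 6 mm down), hard stop at 12 mm down (18 N). The tube's own weight does not move it
- objective_can: bystander: black screw-top objective canister with white lid, 40 mm across, 70 mm tall, standing; origin at the centre of its underside
- objective: bystander: bare white microscope objective, 29 mm across, 53 mm tall, standing; origin at the centre of its underside
- hex_key: bystander: L-shaped steel hex key, 32 x 82 x 5 mm, lying on the table near the mount; origin at the centre of its underside
- instrument_front (a point): obstacle: front of the black lamp supply and white light engine, fixed, which stand as a wall up to 265 mm high behind the work: everything at larger x than this point, from 15 mm left (+y) of it to 560 mm right of it (-y). Carry the tube past in front of them, at smaller x, and over a fixed post holder (87 mm tall) and mirror mount (46 mm) on the table
Mind the look-alikes: they are no part of the job. Of the things shaped like the lens_tube, the black one is meant.

How it is judged:
On the way, in this order (a step that is already met when the one before it is completed fails the run):
1. the lens tube is lifted upright and held clear of the table, above the mount's rim height (height (world z) of lens_tube above 0.062 m and angle between lens_tube's own z axis and vertical below 0.3 rad and contact force between the fingers and lens_tube above 1 N), for 0.1 s.
2. the lens tube has entered the bore, upright and coaxial (z of lens_tube in the frame of mount_mouth below -0.006 m and horizontal distance between lens_tube and mount_mouth below 0.003 m and angle between lens_tube's own z axis and vertical below 0.1 rad), for 0.1 s.
At the end, for the whole second after the job is handed in: The fingers still hold the lens tube, which sits upright (within 0.08 rad) and coaxial (within 2.5 mm) in the mount's bore, at rest, and presses the spring seat with 6 to 14 N throughout the last second; objective and canister are within 15 mm and the hex key within 20 mm of where they stood (contact force between lens_tube and spring_seat between 6 and 14 N and z of lens_tube in the frame of mount_mouth below -0.011 m and horizontal distance between lens_tube and mount_mouth below 0.0025 m and angle between lens_tube's own z axis and vertical below 0.08 rad and contact force between the fingers and lens_tube above 3 N and linear speed of lens_tube below 0.01 m/s and distance of each of objective_can, objective from where it was at the start of the episode below 0.015 m and distance of hex_key from where it was at the start of the episode below 0.02 m); the arm keeps its last pose, push and grip.
It fails at once if the spring is pushed down to its stop (more than 11.5 mm) (z of spring_seat in the frame of mount_mouth below -0.0215 m).
It fails at once if the objective or its canister is knocked over (angle between any of objective, objective_can's own z axis and vertical above 0.5 rad).
It also fails if it takes over 48 s, if anything falls off the work surface, if the arm or the gripper's body presses on something with over 40 N, if the wrist force passes 120 N, or if a joint passes its speed limit or range.

## Working session

There is one attempt and no reset: what is moved stays moved. The work goes in short steps, Python scripts to look and compute and a tool call to move; the robot and the scene stay as the last step left them, time stands still between calls to the robot, and variables do not carry over. Pictures are saved under pics/ and viewed, at most 10 in all, crops included, and the job is handed in when it is done.

Besides the shell and the picture viewer there is one more tool, called as a command line: name --argument value ..., lists and objects as JSON in quotes. arm_command: Moves the arm, as the interface text tells. Its arguments: {"type":"object","properties":{"rows":{"type":"string"},"newtons":{"type":"number"}},"required":["rows"]}

```bash
mkdir -p pics; ls; cat > h.py <<'E'
import numpy as np, cv2
from station import state, capture, camera_info, r, look_for, silhouettes, tip_of
from scipy.spatial.transform import Rotation as Ro
def save(n,im): cv2.imwrite('pics/'+n,im[:,:,::-1])
def cam(name):
    c=camera_info(name); K=np.array([[c['fx'],0,c['cx']],[0,c['fy'],c['cy']],[0,0,1.]])
    if 'R' in c: R,t=np.array(c['R']),np.array(c['t'])
    else:
        s=state(); T=np.eye(4); T[:3,:3]=Ro.from_rotvec(s['ee_rot']).as_matrix(); T[:3,3]=s['eef_pos']
        M=np.linalg.inv(T@np.array(c['tool_from_camera'])); R,t=M[:3,:3],M[:3,3]
    return K,np.array(c['dist']),R,t
def ray(C,px):
    K,d,R,t=C; p=cv2.undistortPoints(np.array([[px]],float),K,d)[0,0]
    return -R.T@t, R.T@np.array([p[0],p[1],1])
def at_z(C,px,z):
    o,v=ray(C,px); return o+v*(z-o[2])/v[2]
def proj(C,X):
    K,d,R,t=C; return cv2.projectPoints(np.array(X,float).reshape(-1,3),cv2.Rodrigues(R)[0],t,K,d)[0][:,0]
E
python3 - <<'E'
from h import *
s=state(); print(s)
for n in ('scene','top'):
    save(n+'0.png',capture(n)); C=cam(n); print(n,-C[2].T@C[3])
    for o in ('lens_tube','tube_mount','objective','objective_can','hex_key'):
        print(o,[(np.round(d['extent']).tolist(),round(d['conf'],2)) for d in look_for(o,n)])
    for o in ('mount_mouth','lens_tube','spring_seat','instrument_front'):
        print(o,[(np.round(d['location'],1).tolist(),round(d['conf'],2)) for d in tip_of(o,n)])
E
```

```text
pics
{'time_s': 0.0, 'q': array([-1.28851299,  0.61591257, -0.01261338,  1.42489166,  0.00814025,
        1.10341598, -0.04045399]), 'joint_velocities': array([-1.63310891e-05, -2.78040641e-04, -8.60714017e-05, -2.90776488e-04,
       -1.45206264e-03,  5.77539485e-04,  1.19734122e-04]), 'tau': array([-7.92366859e-05, -4.58954287e+01,  2.09294502e-01, -1.65747339e+01,
       -6.10084576e-02,  2.06672499e-02,  2.39574028e-04]), 'eef_pos': array([0.19729662, 0.61849621, 0.21748793]), 'ee_rot': array([-0.48301744, -3.10391069,  0.00401544]), 'ft_force': array([ 0.36772845, -0.01302975,  0.31193242]), 'wrist_torque': array([0.03145346, 0.07504775, 0.02547029]), 'gripper_force': 0.0, 'grip_width': 0.9958012492424331}
scene [-0.41028002  0.5138665   0.51239098]
lens_tube [([214.0, 247.0, 19.0, 21.0], 0.79), ([248.0, 248.0, 11.0, 12.0], 0.68), ([240.0, 235.0, 16.0, 15.0], 0.56)]
tube_mount [([420.0, 201.0, 36.0, 27.0], 0.73)]
objective [([281.0, 240.0, 11.0, 21.0], 0.62)]
objective_can [([226.0, 216.0, 16.0, 30.0], 0.71)]
hex_key []
mount_mouth [([424.0, 190.9], 0.82)]
lens_tube [([251.4, 253.4], 0.56), ([214.2, 253.7], 0.49)]
spring_seat []
instrument_front [([274.4, 229.6], 0.73)]
top [0.30093757 0.06108948 1.09312793]
lens_tube [([242.0, 216.0, 7.0, 8.0], 0.64), ([217.0, 204.0, 14.0, 9.0], 0.51)]
tube_mount [([416.0, 219.0, 32.0, 18.0], 0.86)]
objective [([267.0, 218.0, 11.0, 7.0], 0.63), ([233.0, 161.0, 19.0, 13.0], 0.54)]
objective_can [([235.0, 163.0, 19.0, 15.0], 0.5)]
hex_key [([377.0, 245.0, 10.0, 3.0], 0.51)]
mount_mouth [([420.1, 213.6], 0.78)]
lens_tube [([218.2, 203.5], 0.49), ([238.4, 190.8], 0.41), ([241.5, 214.0], 0.38)]
spring_seat [([416.6, 216.8], 0.62), ([216.5, 202.9], 0.46)]
instrument_front [([272.9, 190.3], 0.6), ([217.1, 205.3], 0.57)]
```

```bash
python3 - <<'E'
from h import *
a=cv2.imread('pics/scene0.png'); b=cv2.imread('pics/top0.png')
x=cv2.resize(a[170:290,180:460],(784,336),interpolation=cv2.INTER_CUBIC); y=cv2.resize(b[140:260,180:460],(784,260),interpolation=cv2.INTER_CUBIC)
cv2.imwrite('pics/both.png',np.vstack([x,y]))
S,T=cam('scene'),cam('top')
for px in ((214.2,256),(251,253.5),(240,242),(281,250),(226,230),(424,190.9)): print('s',px,at_z(S,px,0 if px[0]<400 else .06).round(3))
for px in ((217,204),(242,215),(238.4,190.8),(267,218),(235,163),(377,245)): print('t',px,at_z(T,px,0.02).round(3))
print(at_z(T,(420,213.6),.06))
E
```

```text
s (214.2, 256) [0.453 0.376 0.   ]
s (251, 253.5) [0.423 0.292 0.   ]
s (240, 242) [0.491 0.3   0.   ]
s (281, 250) [0.404 0.221 0.   ]
s (226, 230) [0.573 0.316 0.   ]
s (424, 190.9) [ 0.428 -0.242  0.06 ]
t (217, 204) [0.454 0.364 0.02 ]
t (242, 215) [0.422 0.288 0.02 ]
t (238.4, 190.8) [0.495 0.302 0.02 ]
t (267, 218) [0.414 0.214 0.02 ]
t (235, 163) [0.58  0.316 0.02 ]
t (377, 245) [ 0.337 -0.11   0.02 ]
[ 0.42594774 -0.22789272  0.06      ]
```

View pics/both.png

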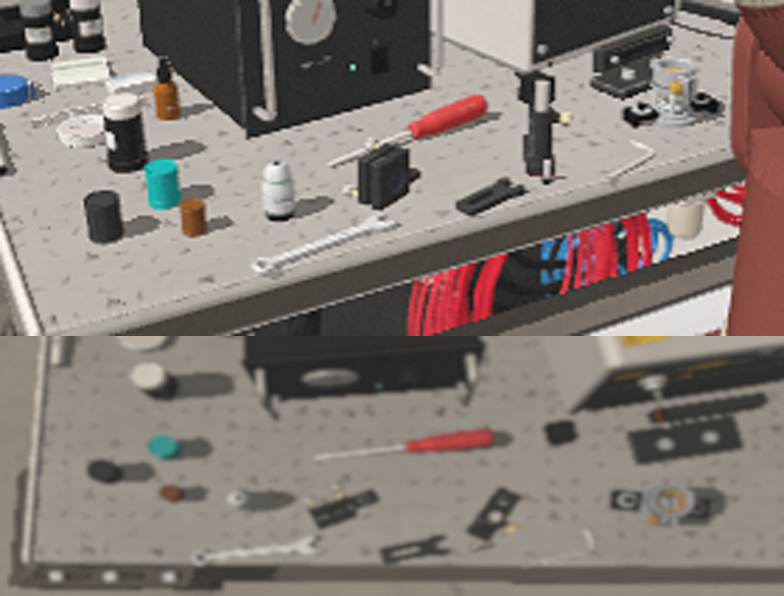

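View pics/scene0.png

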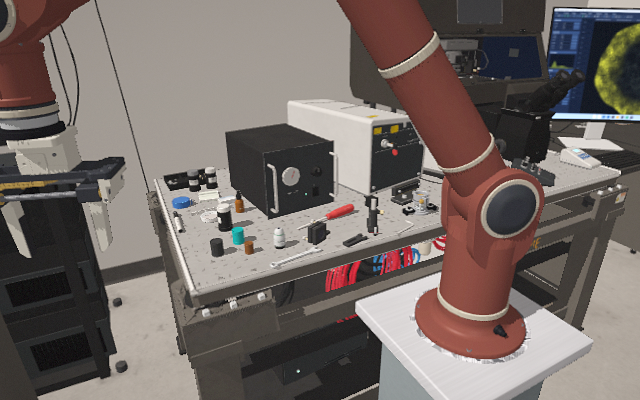

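The candidates for the tube in the scene image are the black cylinder (216,247), the teal one (238,235), the brown one (249,247) and the white-lidded canister (224,216). By the description I choose the black one, at about (0.455, 0.367). Next I work out where the wrist camera sees.

```bash
python3 - <<'E'
from h import *
c=camera_info('wrist'); print(np.round(c['tool_from_camera'],3),c['fx'])
S,T=cam('scene'),cam('top')
print(at_z(S,(274.4,229.6),0),at_z(T,(272.9,190.3),0), at_z(S,(268.6,218),0))
print(Ro.from_rotvec(state()['ee_rot']).as_matrix().round(3))
im=cv2.imread('pics/scene0.png')[205:270,195:275]
cv2.imwrite('pics/crop.png',cv2.resize(im,None,fx=7,fy=7,interpolation=cv2.INTER_CUBIC))
E
```

```text
[[ 0.    -0.966 -0.257  0.07 ]
 [ 1.     0.     0.001  0.001]
 [-0.    -0.257  0.966 -0.167]
 [ 0.     0.     0.     1.   ]] 276.28115949410665
[0.51358693 0.19755956 0.        ] [0.50065845 0.20148389 0.        ] [0.58863721 0.1871201  0.        ]
[[-0.953  0.304 -0.   ]
 [ 0.304  0.953 -0.   ]
 [ 0.    -0.    -1.   ]]
```

View pics/crop.png

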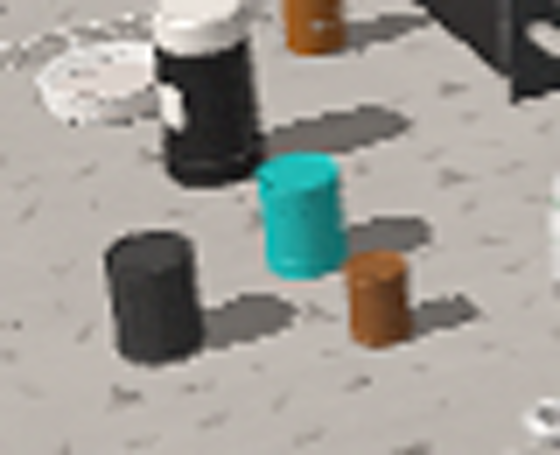

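The crop shows the black tube at about (155,300), separate from the teal one (300,215), the brown one (378,300) and the canister (210,100). I'm moving above it now.

arm_command --rows "0.257 -0.251 -0.02 0 0 0.1 0.6;0.257 -0.251 -0.02 0 0 0.1 0.6;0.257 -0.251 -0.02 0 0 0.1 0.6;0.257 -0.251 -0.02 0 0 0.1 0.6;0.257 -0.251 -0.02 0 0 0.1 0.6;0.257 -0.251 -0.02 0 0 0.1 0.6;0.257 -0.251 -0.02 0 0 0.1 0.6;0.257 -0.251 -0.02 0 0 0.1 0.6"

```text
time_s: 1.67
eef_pos: [0.4369, 0.3852, 0.2003]
ee_rot: [-0.009, 3.141, 0.001]
ft_force: [1.0, 0.4, 0.4]
grip_width: 0.598
gripper_force: 0.0
```

```bash
python3 -c "
from h import *
s=state();print(s['eef_pos'],s['ee_rot'],s['q'].round(2),s['time_s'])"
```

```text
[0.43692566 0.38517068 0.2003089 ] [-8.64881382e-03  3.14114159e+00  5.60389306e-04] [-0.71  0.53 -0.09  1.65  0.05  0.97  0.77] 1.6667
```

arm_command --rows "0.018 -0.018 0 0 0 0 0.6;0.018 -0.018 0 0 0 0 0.6;0.018 -0.018 0 0 0 0 0.6;0.018 -0.018 0 0 0 0 0.6"

```text
time_s: 2.0
eef_pos: [0.4528, 0.3698, 0.2002]
ee_rot: [0.01, -3.141, -0.002]
ft_force: [-0.1, -0.3, -0.3]
grip_width: 0.602
gripper_force: 0.0
```

```bash
python3 - <<'E'
from h import *
s=state();print(s['eef_pos'],s['ee_rot'])
C=cam('wrist'); im=capture('wrist'); save('w1.png',im)
for o in ('lens_tube',):
    for d in silhouettes(o,'wrist'):
        m=d['region']; px=im[m]
        print(np.round(d['extent'],1),round(d['conf'],2),px.mean(0).round(),at_z(C,d['extent'][:2],.0185).round(4))
    print([(d['location'],d['conf'],at_z(C,d['location'],0).round(4)) for d in tip_of(o,'wrist')])
E
```

```text
[0.45278755 0.36975231 0.20019051] [ 1.01539816e-02 -3.14075079e+00 -1.85581280e-03]
[261.3 169.7  20.   18.3] 0.82 [121.  81.  52.] [0.4349 0.2935 0.0185]
[268.7 214.9  32.2  28.8] 0.79 [ 55. 149. 141.] [0.4949 0.3004 0.0185]
[315.6 193.3  21.3  29.3] 0.65 [64. 63. 59.] [0.4652 0.3623 0.0185]
[([262.7, 164.9], 0.8, array([0.4313, 0.2917, 0.    ])), ([316.7, 186.9], 0.77, array([0.4606, 0.3634, 0.    ])), ([271.2, 210.5], 0.62, array([0.4945, 0.3004, 0.    ]))]
```

View pics/w1.png

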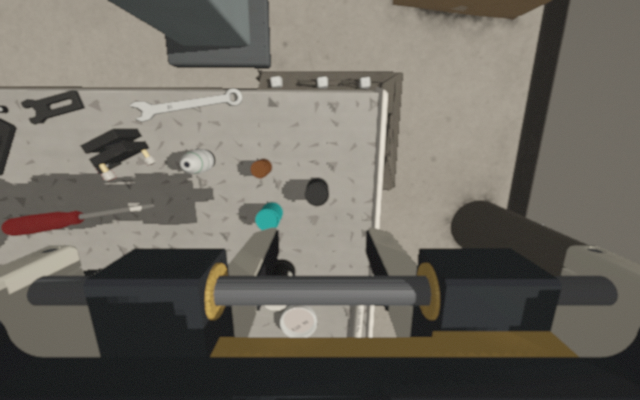

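The wrist view shows the black tube at (317,191), brown at (261,168), teal at (268,215), and the objective at (197,160). I'll go lower for a finer measurement.

arm_command --rows "0.006 -0.006 -0.11 0 0 0 0.6;0.006 -0.006 -0.11 0 0 0 0.6;0.006 -0.006 -0.11 0 0 0 0.6;0.006 -0.006 -0.11 0 0 0 0.6;0.006 -0.006 -0.11 0 0 0 0.6"

```text
time_s: 2.57
eef_pos: [0.4583, 0.3633, 0.0893]
ee_rot: [0.011, -3.139, 0.002]
ft_force: [-0.4, 0.0, -0.3]
grip_width: 0.601
gripper_force: 0.0
```

```bash
python3 - <<'E'
from h import *
s=state();print(s['eef_pos'],s['ee_rot'])
C=cam('wrist'); im=capture('wrist')
for d in silhouettes('lens_tube','wrist'):
    m=d['region']; print(np.round(d['extent'],1),round(d['conf'],2),im[m].mean(0).round(),at_z(C,d['extent'][:2],.0185).round(4))
print([(d['location'],d['conf'],at_z(C,d['location'],0).round(4)) for d in tip_of('lens_tube','wrist')])
for z in (0,.037):
    th=np.linspace(0,6.28,60)
    P=proj(C,np.c_[.460+.0152*np.cos(th),.363+.0152*np.sin(th),0*th+z]).round().astype(int)
    im=im.copy(); cv2.polylines(im,[P],True,(255,0,0) if z==0 else (0,255,0),1)
save('w2.png',cv2.resize(im[130:330,200:440],None,fx=3,fy=3))
E
```

```text
[0.45826636 0.36330443 0.08933972] [ 1.14530753e-02 -3.13906238e+00  2.16774381e-03]
[320.1 215.5  33.1  47.8] 0.92 [59. 57. 54.] [0.4648 0.3621 0.0185]
[241.1 181.1  29.3  32. ] 0.89 [107.  72.  46.] [0.4339 0.2929 0.0185]
[249.6 241.8  31.6  35.3] 0.65 [53. 96. 90.] [0.4909 0.297  0.0185]
[([322.4, 207.6], 0.82, array([0.4628, 0.3641, 0.    ])), ([244.8, 177.9], 0.77, array([0.4343, 0.2911, 0.    ])), ([256.6, 238.3], 0.53, array([0.4951, 0.299 , 0.    ]))]
```

View pics/w2.png

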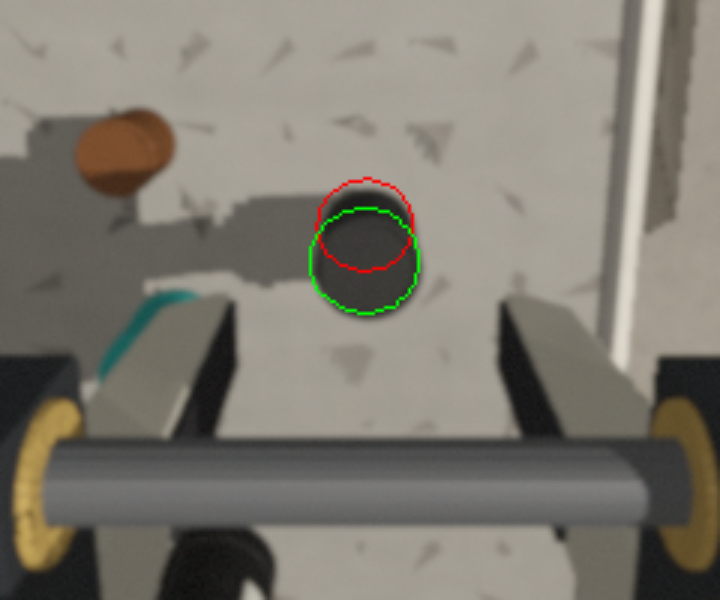

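The model outline (radius 15.2 mm at (0.460,0.363)) nearly matches the tube at crop (366,255). The true x is about 3 mm larger, and the finger gap is centred on it. Descending.

arm_command --rows "0.003 0 -0.03 0 0 0 0.6;0.003 0 -0.06 0 0 0 0.6;0.003 0 -0.069 0 0 0 0.6;0.003 0 -0.069 0 0 0 0.6;0.003 0 -0.069 0 0 0 0.6"

```text
time_s: 3.13
eef_pos: [0.4632, 0.3636, 0.0225]
ee_rot: [-0.009, 3.14, 0.002]
ft_force: [-0.1, 0.9, 0.7]
grip_width: 0.602
gripper_force: 0.0
```

```bash
python3 - <<'E'
from h import *
s=state();print(s['eef_pos'],Ro.from_rotvec(s['ee_rot']).as_matrix().round(4))
C=cam('wrist'); im=capture('wrist')
for d in silhouettes('lens_tube','wrist'):
    m=d['region']; print(np.round(d['extent'],1),round(d['conf'],2),im[m].mean(0).round(),at_z(C,d['extent'][:2],.0185).round(4))
for z in (0,.037):
    th=np.linspace(0,6.28,60)
    P=proj(C,np.c_[.4625+.0152*np.cos(th),.363+.0152*np.sin(th),0*th+z]).round().astype(int)
    im=im.copy(); cv2.polylines(im,[P],True,(255,0,0) if z==0 else (0,255,0),1)
save('w3.png',cv2.resize(im[150:350,200:440],None,fx=3,fy=3))
E
```

```text
[0.46321564 0.36356481 0.02249131] [[-1.     -0.0057  0.0014]
 [-0.0057  1.      0.0014]
 [-0.0014  0.0014 -1.    ]]
[208.1 190.7  49.2  42.3] 0.86 [111.  72.  44.] [0.4322 0.2919 0.0185]
[320.5 238.8  48.4  64.7] 0.78 [39. 38. 36.] [0.4645 0.3631 0.0185]
[233.  255.6   7.2  14.9] 0.49 [37. 86. 81.] [0.477  0.3042 0.0185]
```

View pics/w3.png

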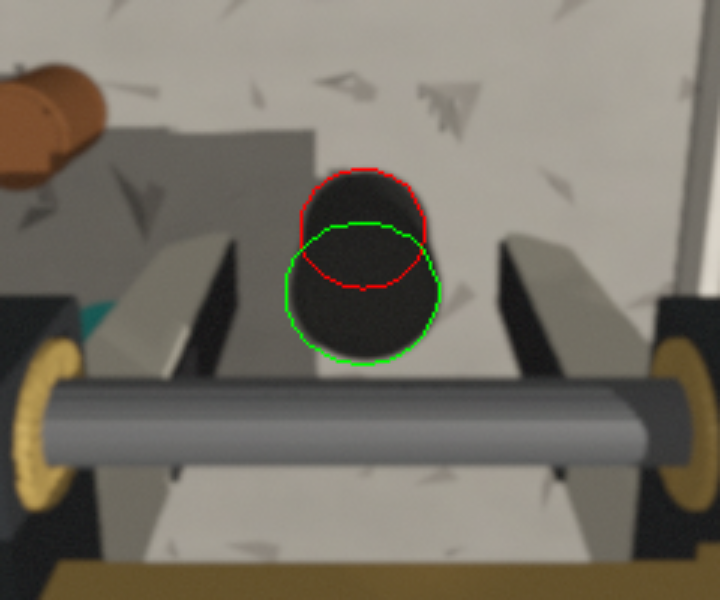

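The tube outline fits at (0.4625, 0.363), crop (363,260), between the fingers. I'll lower 2.5 mm and grip.

arm_command --rows "0 0 -0.0025 0 0 0 0.6;0 0 -0.0025 0 0 0 0.6;0 0 -0.0025 0 0 0 0.2;0 0 -0.0025 0 0 0 0.2;0 0 -0.0025 0 0 0 0.2;0 0 -0.0025 0 0 0 0.2;0 0 -0.0025 0 0 0 0.2;0 0 -0.0025 0 0 0 0.2" --newtons 50

```text
time_s: 3.9
eef_pos: [0.4626, 0.3628, 0.0187]
ee_rot: [-0.009, 3.142, 0.0]
ft_force: [-0.3, 1.0, 0.8]
grip_width: 0.316
gripper_force: 50.0
```

arm_command --rows "0 0 0.03 0 0 0 0.2;0 0 0.07 0 0 0 0.2;0 0 0.11 0 0 0 0.2;0 0 0.14 0 0 0 0.2;0 0 0.14 0 0 0 0.2;-0.05 -0.02 0.14 0 0 0 0.2;-0.05 -0.06 0.14 0 0 0 0.2;-0.05 -0.1 0.14 0 0 0 0.2"

```text
time_s: 4.57
eef_pos: [0.4082, 0.2665, 0.1579]
ee_rot: [0.022, -3.138, -0.0]
ft_force: [2.1, -1.8, -0.2]
grip_width: 0.315
gripper_force: 50.0
```

arm_command --rows "0 -0.04 0 0 0 0 0.2;0 -0.08 0 0 0 0 0.2;0 -0.12 0 0 0 0 0.2;0 -0.16 0 0 0 0 0.2;0 -0.2 0 0 0 0 0.2;0 -0.24 0 0 0 0 0.2;0 -0.28 0 0 0 0 0.2;0 -0.32 0 0 0 0 0.2"

```text
time_s: 5.23
eef_pos: [0.4118, -0.0567, 0.1582]
ee_rot: [0.009, -3.141, -0.0]
ft_force: [0.8, 0.4, -0.3]
grip_width: 0.315
gripper_force: 50.0
```

arm_command --rows "0 -0.04 0 0 0 0 0.2;0 -0.08 0 0 0 0 0.2;0 -0.1 0 0 0 0 0.2;0 -0.1 0 0 0 0 0.2;0 -0.1 0 0 0 0 0.2"

```text
time_s: 5.65
eef_pos: [0.4119, -0.1557, 0.158]
ee_rot: [0.003, -3.14, -0.001]
ft_force: [-0.0, 0.4, -0.2]
grip_width: 0.318
gripper_force: 50.0
```

```bash
python3 - <<'E'
from h import *
s=state();print(s['eef_pos'],s['ee_rot'])
C=cam('wrist'); im=capture('wrist')
for d in tip_of('mount_mouth','wrist'): print(np.round(d['location'],1),d['conf'],at_z(C,d['location'],.06).round(4))
for d in tip_of('spring_seat','wrist'): print('seat',np.round(d['location'],1),d['conf'],at_z(C,d['location'],.05).round(4))
for d in look_for('tube_mount','wrist'): print(np.round(d['extent'],1),d['conf'])
save('w4.png',im)
for n,px in (('scene',0),('top',0)):
    capture(n); print(n,[(np.round(d['location'],1),round(d['conf'],2),at_z(cam(n),d['location'],.06).round(4)) for d in tip_of('mount_mouth',n)])
E
```

```text
[ 0.41189176 -0.15574614  0.15796848] [ 3.00219717e-03 -3.14017804e+00 -6.21964808e-04]
[250.2 211.1] 0.89 [ 0.4228 -0.227   0.06  ]
seat [249.4 204.7] 0.93 [ 0.419  -0.2301  0.05  ]
[260.4 203.4  87.8  59. ] 0.78
scene [(array([421.8, 191.2]), 0.98, array([ 0.4288, -0.2348,  0.06  ])), (array([229.3, 228.7]), 0.7, array([0.4608, 0.33  , 0.06  ])), (array([403.7, 170.5]), 0.45, array([ 0.6001, -0.2996,  0.06  ]))]
top [(array([421.3, 216.7]), 0.45, array([ 0.4171, -0.2313,  0.06  ]))]
```

View pics/w4.png

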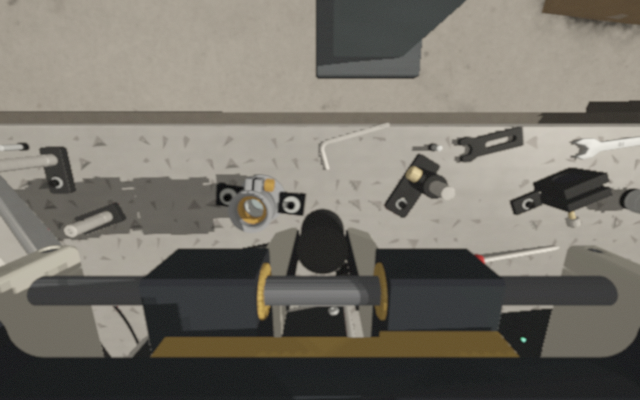

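The mount shows at (253,208) with its bore ring open, the lug and brass screw at (267,185), and the hex key at (345,145). The held tube is at (323,240). I'll get closer and fit circles.

arm_command --rows "0.01 -0.01 -0.02 0 0 0 0.2;0.01 -0.02 -0.035 0 0 0 0.2;0.01 -0.02 -0.035 0 0 0 0.2;0.01 -0.02 -0.035 0 0 0 0.2;0.01 -0.02 -0.035 0 0 0 0.2"

```text
time_s: 6.47
eef_pos: [0.4228, -0.1742, 0.1241]
ee_rot: [-0.009, 3.141, 0.0]
ft_force: [0.3, -0.4, -0.5]
grip_width: 0.317
gripper_force: 50.0
```

```bash
cat > fit.py <<'E'
from h import *
from scipy.ndimage import map_coordinates
s=state();p=s['eef_pos'];print(p,s['ee_rot'])
C=cam('wrist'); im=capture('wrist')
g=cv2.GaussianBlur(cv2.cvtColor(im,cv2.COLOR_RGB2GRAY).astype(np.float32),(0,0),0.8)
th=np.linspace(0,2*np.pi,120,endpoint=False)
def prof(c,z,r):
    X=np.c_[c[0]+r*np.cos(th),c[1]+r*np.sin(th),0*th+z]; P=proj(C,X); return map_coordinates(g,[P[:,1],P[:,0]],order=1)
def score(c,z,rs):
    return sum(np.minimum(np.abs(prof(c,z,r+.0012)-prof(c,z,r-.0012)),40).mean() for r in rs)
def fit(c0,z,rs,w):
    best=max(((score((x,y),z,rs),x,y) for x in np.arange(c0[0]-w,c0[0]+w,.0005) for y in np.arange(c0[1]-w,c0[1]+w,.0005)))
    return np.round(best,4)
m=[fit((.423,-.229),.06,rs,.009) for rs in ([.022],[.022,.0182],[.022,.0162],[.0162])]
print('mount',m)
t=fit(p[:2],p[2]+.018,[.0152],.006); print('tube',t)
im=im.copy()
for c,z,r,col in ((m[1][1:],.06,.022,(0,255,0)),(m[1][1:],.06,.0162,(255,0,0)),(t[1:],p[2]+.018,.0152,(255,255,0))):
    P=proj(C,np.c_[c[0]+r*np.cos(th),c[1]+r*np.sin(th),0*th+z]); cv2.polylines(im,[(P*8).round().astype(np.int32)],True,col,1,shift=3)
o=proj(C,[*m[1][1:],.06])[0].astype(int)
raw=cv2.resize(capture('wrist')[o[1]-40:o[1]+60,o[0]-40:o[0]+90],None,fx=3,fy=5.8)
x=lambda a:cv2.resize(a[o[1]-40:o[1]+70,o[0]-40:o[0]+90],None,fx=4.5,fy=4.5,interpolation=cv2.INTER_CUBIC)
save('fit.png',x(im))
E
python3 fit.py
```

```text
[ 0.4227594  -0.1741525   0.12406866] [-9.47016890e-03  3.14143977e+00  4.63018934e-04]
mount [array([27.9012,  0.4225, -0.228 ]), array([36.3121,  0.4235, -0.228 ]), array([37.8349,  0.4225, -0.228 ]), array([20.3926,  0.4245, -0.2215])]
tube [23.1494  0.4243 -0.1767]
```

View pics/fit.png

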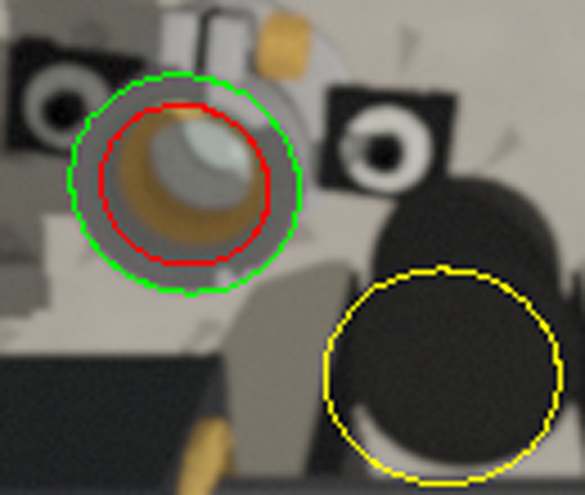

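```bash
python3 - <<'E'
from h import *
s=state();p=s['eef_pos'];R=Ro.from_rotvec(s['ee_rot']).as_matrix();print(p,R.round(4).tolist())
C=cam('wrist'); im=capture('wrist').copy()
th=np.linspace(0,2*np.pi,120)
raw=im.copy()
for d,col in ((-.0187,(255,0,0)),(.0183,(255,255,0))):
    P=proj(C,np.c_[p[0]+.0152*np.cos(th),p[1]+.0152*np.sin(th),0*th+p[2]+d]); cv2.polylines(im,[(P*8).round().astype(np.int32)],True,col,1,shift=3)
f=lambda a:cv2.resize(cv2.convertScaleAbs(a[190:300,265:380],alpha=2.2,beta=10),None,fx=3.4,fy=5*.68,interpolation=cv2.INTER_CUBIC)
save('tube.png',np.hstack([f(raw),f(im)]))
E
```

```text
[ 0.42309673 -0.17423012  0.12440942] [[-1.0, -0.0064, 0.0013], [-0.0064, 1.0, -0.0002], [-0.0013, -0.0002, -1.0]]
```

View pics/tube.png

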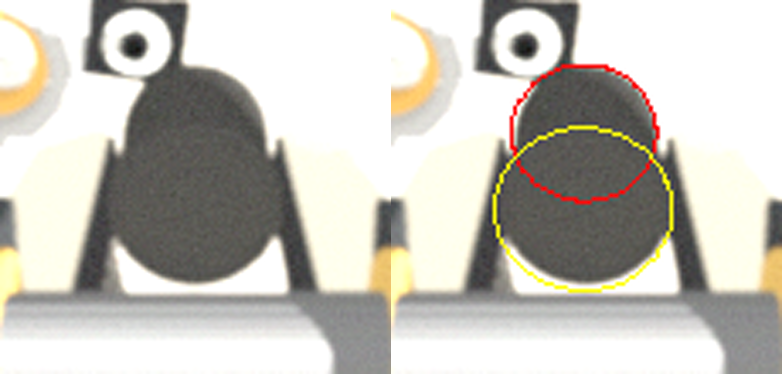

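The held tube is upright and centred on the TCP, with its top at (195,205) in the left half. The collar fit gives the mount at (0.423, −0.228), so I'll hover there.

arm_command --rows "0 -0.03 0 0 0 0 0.2;0 -0.054 0 0 0 0 0.2;0 -0.054 -0.024 0 0 0 0.2;0 -0.054 -0.024 0 0 0 0.2;0 -0.054 -0.024 0 0 0 0.2"

```text
time_s: 7.03
eef_pos: [0.4219, -0.2278, 0.0994]
ee_rot: [0.009, -3.139, -0.003]
ft_force: [0.7, 0.8, -1.1]
grip_width: 0.316
gripper_force: 50.0
```

```bash
python3 - <<'E'
from h import *
s=state();p=s['eef_pos'];print(p)
C=cam('wrist'); im=capture('wrist').copy()
for d in tip_of('mount_mouth','wrist'): print(np.round(d['location'],1),d['conf'],at_z(C,d['location'],.06).round(4))
th=np.linspace(0,2*np.pi,120)
raw=im.copy()
for c,z,r,col in ((p,p[2]-.0187,.0152,(255,0,0)),((.423,-.228),.06,.022,(0,255,0)),((.423,-.228),.06,.0162,(0,0,255))):
    P=proj(C,np.c_[c[0]+r*np.cos(th),c[1]+r*np.sin(th),0*th+z]); cv2.polylines(im,[(P*8).round().astype(np.int32)],True,col,1,shift=3)
f=lambda a:cv2.resize(a[160:280,260:390],None,fx=3,fy=3,interpolation=cv2.INTER_CUBIC)
f=lambda a:cv2.resize(cv2.convertScaleAbs(a[150:280,260:390],alpha=1.4,beta=0),None,fx=3,fy=3,interpolation=cv2.INTER_CUBIC)
save('hover.png',np.hstack([f(raw),f(im)]))
E
```

```text
[ 0.42188931 -0.22777598  0.09939858]
[323.6 219.1] 0.83 [ 0.4213 -0.2259  0.06  ]
```

View pics/hover.png

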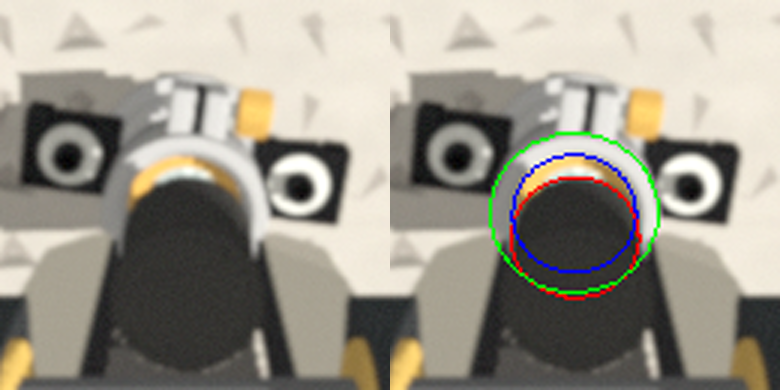

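In the hover view the collar centre is at (185,217) and the tube is aligned laterally. The collar is about 1 mm further in +x than the model circle, so I shift +1.5 mm and start the descent.

arm_command --rows "0.0015 0 0 0 0 0 0.2;0.0015 0 -0.012 0 0 0 0.2;0.0015 0 -0.018 0 0 0 0.2;0.0015 0 -0.022 0 0 0 0.2;0.0015 0 -0.024 0 0 0 0.2;0.0015 0 -0.024 0 0 0 0.2"

```text
time_s: 7.63
eef_pos: [0.424, -0.2285, 0.0754]
ee_rot: [0.009, -3.141, -0.0]
ft_force: [0.3, -0.0, -0.1]
grip_width: 0.316
gripper_force: 50.0
```

No contact force yet. I'll go on to 54 mm, which should still be above the seat.

arm_command --rows "0 0 -0.001 0 0 0 0.2;0 0 -0.002 0 0 0 0.2;0 0 -0.003 0 0 0 0.2;0 0 -0.004 0 0 0 0.2;0 0 -0.004 0 0 0 0.2"

```text
time_s: 8.05
eef_pos: [0.4241, -0.2288, 0.0715]
ee_rot: [0.008, -3.141, -0.0]
ft_force: [-0.2, -0.0, -1.5]
grip_width: 0.317
gripper_force: 50.0
```

arm_command --rows "0 0 -0.001 0 0 0 0.2;0 0 -0.002 0 0 0 0.2;0 0 -0.003 0 0 0 0.2;0 0 -0.003 0 0 0 0.2;0 0 -0.003 0 0 0 0.2"

```text
time_s: 8.47
eef_pos: [0.4242, -0.2288, 0.0686]
ee_rot: [0.009, -3.142, 0.0]
ft_force: [-0.8, -0.4, 0.1]
grip_width: 0.316
gripper_force: 50.0
```

```bash
python3 -c "
from h import *
for i in range(4):
    s=state();print(s['eef_pos'].round(4),s['ft_force'].round(2),s['wrist_torque'].round(3));capture('top')"
```

```text
[ 0.4242 -0.2288  0.0686] [-0.79 -0.45  0.07] [ 0.03   0.017 -0.015]
[ 0.4242 -0.2288  0.0686] [-0.06  0.37 -0.48] [-0.007  0.005  0.034]
[ 0.4242 -0.2288  0.0686] [ 0.5  -0.27 -0.1 ] [ 0.036  0.013 -0.009]
[ 0.4242 -0.2289  0.0686] [ 0.52  0.   -0.2 ] [-0.023  0.036 -0.035]
```

The tube is in the bore with no lateral force. Pressing in small steps now.

arm_command --rows "0 0 -0.001 0 0 0 0.2;0 0 -0.002 0 0 0 0.2;0 0 -0.003 0 0 0 0.2;0 0 -0.003 0 0 0 0.2;0 0 -0.003 0 0 0 0.2"

```text
time_s: 9.08
eef_pos: [0.4242, -0.2288, 0.0658]
ee_rot: [-0.009, 3.141, -0.0]
ft_force: [-1.7, 0.2, 4.3]
grip_width: 0.32
gripper_force: 50.0
```

arm_command --rows "0 0 -0.001 0 0 0 0.2;0 0 -0.002 0 0 0 0.2;0 0 -0.003 0 0 0 0.2;0 0 -0.0035 0 0 0 0.2;0 0 -0.0035 0 0 0 0.2;0 0 -0.0035 0 0 0 0.2"

```text
time_s: 9.58
eef_pos: [0.4242, -0.2288, 0.0628]
ee_rot: [-0.008, 3.141, -0.0]
ft_force: [-1.5, 0.9, 9.5]
grip_width: 0.316
gripper_force: 50.0
```

```bash
python3 -c "
from h import *
for i in range(6):
    s=state();print(s['eef_pos'].round(4),s['ft_force'].round(2),s['wrist_torque'].round(3));capture('top')"
```

```text
[ 0.4242 -0.2288  0.0628] [-1.52  0.93  9.5 ] [0.268 0.418 0.058]
[ 0.4243 -0.2288  0.0628] [-1.17  0.57  8.55] [ 0.208  0.433 -0.058]
[ 0.4242 -0.2288  0.0628] [-1.29  1.17  8.74] [0.222 0.446 0.003]
[ 0.4242 -0.2289  0.0629] [-1.82  0.43  9.02] [ 0.226  0.412 -0.038]
[ 0.4243 -0.2289  0.0629] [-1.91  2.2   9.35] [0.264 0.433 0.065]
[ 0.4243 -0.2288  0.0629] [-2.74  0.81  9.48] [ 0.276  0.414 -0.018]
```

The push is about 9.7 N (9.1 N measured plus the tube's weight). The TCP travel of about 5.7 mm past contact agrees with the spring rate, so the tube has not slipped. Handing in.

```bash
python3 -c "
from h import *
print(r.close_job())"
```

```text
the job is handed in; nothing more can be done
None
```

I put the black lens tube upright in the mount's bore and handed the job in still gripping it at 50 N and pressing the spring seat with an estimated 9.7 N, about 5.7 mm down; no verdict came back.

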